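# Stack two serving boards squarely on a narrow stand

## Task

Build a square pile of two boards on the narrow blue stand: first take the dark walnut board that lies on the worktop and set it down lengthwise and centred on the stand. Then lift the pale maple board out of the rack, lay it flat on the free worktop and let go of it, take it again by its two long sides, and set it on the walnut board with all edges lined up, to about half a centimetre. Keep hold of each board until it is down on the pile (no dropping), and leave the slate board and everything else where it stands.

Things in the scene. Friction and masses are not known exactly. Their poses are not given: they have to be found in the camera images.
- walnut_board: dark brown walnut board, 64 x 130 x 16 mm, lying flat on the worktop at the right front. Origin at its centre (8 mm above its underside); own y along the 130 mm length, x across the 64 mm width, z through the 16 mm thickness (up).
- maple_board: pale maple board of the same size, standing on a long edge in one of the two slots of the rack. Origin at its centre; own y along the 130 mm length, z along the 64 mm width (up at the start; top edge 76 mm above the worktop), x through the 16 mm thickness. Lying flat, its x is vertical.
- stand: fixed stand with a blue enamelled top on two steel feet, 50 x 104 mm on top and 46 mm high, thus narrower and shorter than the boards. Origin at the centre of its underside on the worktop; y along its length, z up.
- stand_top (a point): centre of the stand's top face, 46 mm above the worktop, axes as the stand's. The pile goes here, lengthwise along y.
- rack: fixed white rack: slab 120 x 140 x 12 mm, two slots between 7 mm steel dowels whose tops are 47 mm above the worktop. Origin: centre of its underside. Slots run along its y, middle planes at x = -33 and +33 mm; dowels at y = -46 and +46 mm, so a board's middle is free. A board has 2 mm of play on each face; its lower edge is 12 mm above the worktop.
- slate_board: dark grey slate board of the same size as the maple one, standing in the other slot of the rack; to be left there. Origin at its centre, axes as the maple board's.
- salt_shaker: small salt shaker, 44 mm across, 90 mm tall, bystander at the front. Origin at the centre of its underside.
- tea_tin: terracotta pink square canister with a knobbed lid, 70 x 70 x 95 mm, bystander behind the stand and the rack. Origin at the centre of its underside.
Mind the look-alikes: they are no part of the job. What is shaped like the maple_board but green is not meant.

How it is judged (in metres and radians):
On the way, in this order (a step that is already met when the one before it is completed fails the run):
1. the walnut board is lowered onto the stand while still held (no more than about 6 mm above it when let go) (contact force between the fingers and walnut_board above 0.5 N and z of walnut_board in the frame of stand_top between 0.005 and 0.014 m and horizontal distance between walnut_board and stand_top below 0.02 m and angle between the z axis of walnut_board and the z axis of stand, either way round below 0.1 rad), for 0.1 s.
2. the maple board lies flat on the worktop, let go (height (world z) of maple_board between 0.005 and 0.011 m and angle between the x axis of maple_board and the z axis of stand, either way round below 0.08 rad and contact force between the fingers and maple_board below 0.05 N), for 0.2 s.
3. the maple board is lowered onto the walnut board while still held (no more than about 6 mm above it when let go) (contact force between the fingers and maple_board above 0.5 N and z of maple_board in the frame of stand_top between 0.02 and 0.03 m and horizontal distance between maple_board and walnut_board below 0.02 m and angle between the x axis of maple_board and the z axis of stand, either way round below 0.1 rad), for 0.1 s.
At the end, for the whole second after the job is handed in: The walnut board lies flat on the stand, its centre within 8 mm of the middle of the stand's top and its length within 0.1 rad of the stand's; the maple board lies flat on the walnut board, centres within 8 mm and lengths within 0.1 rad of each other; both are at rest (horizontal distance between walnut_board and stand_top below 0.008 m and z of walnut_board in the frame of stand_top between 0.005 and 0.011 m and angle between the y axis of walnut_board and the y axis of stand, either way round below 0.1 rad and angle between the z axis of walnut_board and the z axis of stand, either way round below 0.06 rad and horizontal distance between maple_board and walnut_board below 0.008 m and z of maple_board in the frame of stand_top between 0.02 and 0.028 m and angle between the y axis of maple_board and the y axis of walnut_board, either way round below 0.1 rad and angle between the x axis of maple_board and the z axis of stand, either way round below 0.06 rad and linear speed of each of walnut_board, maple_board below 0.02 m/s); the robot touches nothing.
It fails at once if the slate board is moved more than 30 mm or tipped (distance of slate_board from where it was at the start of the episode above 0.03 m or angle between slate_board's own z axis and vertical above 0.4 rad).
It fails at once if the salt shaker is moved more than 30 mm or tipped (distance of salt_shaker from where it was at the start of the episode above 0.03 m or angle between salt_shaker's own z axis and vertical above 0.4 rad).
It fails at once if the tea tin is moved more than 30 mm or tipped (distance of tea_tin from where it was at the start of the episode above 0.03 m or angle between tea_tin's own z axis and vertical above 0.4 rad).
It also fails if it takes over 67 s, if anything falls off the work surface, if the arm or the gripper's body presses on something with over 40 N, if the wrist force passes 120 N, or if a joint passes its speed limit or range.

## Robot

A 6-joint arm with a two-finger parallel gripper is mounted at the origin on a cart in front of the work surface, level with it; the furniture and walls round the work are solid. World frame = base frame: x ahead of the robot, y to its left, z up, the work surface at z = 0. Lengths are in m, angles in degrees, forces in N, time in s.
With the tool pointing down it reaches from about 0.35 to 0.775 m from the base axis. Payload 5.5 kg.
Tool frame: the origin (TCP) lies on the centre line of the jaws, within the pads' length; the fingertips stand 8 mm ahead of it and the grasp point (between the pads) lies 11 mm behind it; z points along the fingers, y is the line along which they close (so a half turn about z gives the same grasp; the last joint's range is limited). The gripper opens to 85 mm and grips with 20 to 120 N. Pads are 22 mm wide; open, the fingers measure 114 mm over their backs; the gripper's body (76 mm by 85 mm) begins 54 mm behind the grasp point. The pads swing forward as they close: fully open they stand 13 mm farther back than shut.
Start: joints at [-7.998, 17.945, 2.641, 74.691, 0, 82.002], TCP at [0.575, -0, 0.216] pointing down, gripper open.
Joint ranges: [-158.12, 158.12], [-49.38, 96.58], [-58.88, 72.47], [-126.05, 133.96], [-84.25, 85.87], [-180, 180]. Speed limits (degrees/s): [147.25, 147.25, 180, 180, 180, 180].

## Interface

Orientations are given as [roll, pitch, yaw] about the fixed x, y, z axes, in that order (R = Rz(yaw) Ry(pitch) Rx(roll)).
In Python, from plant import arm gives the robot as it stands.
- The arm moves only by the tool apply_moves, never from a script. Its argument "series" is a list that holds one entry, the list of rows, each a list of 5 numbers: the shift along the tool's x, y, z in m, then the turn about the tool's z in rad, then the closure, from 0 (fully open) to 1 (shut). A call has 1 to 8 rows; each row is the pose to reach, as a shift and turn from the pose commanded when the call began, along the tool's axes at that moment; what a row does not reach only later rows make up. A row lasts 1/8 s, in which the tool goes at most 62.5 mm and 10.7 degrees, less where a joint would pass 70% of its speed; a pose out of reach is approached as far as the arm can. A call with a gripper value outside its range is refused whole. The fingers move at their own pace and stop on an object; "grip_force" is the grip in N (left out, the last holds). Time passes only in rows, so rows that repeat a pose let the fingers close. It gives the time, the measured TCP pose, the force, the opening and the grip force at its end, in the units of the state.
- arm.get_obs(): the state, without advancing time (a new reading comes with each control period).
- arm.snapshot(name): name is "scene" or "side" or "wrist"; returns the picture (420x560x3 uint8, red, green, blue); there is no depth.
- arm.camera_info(name): a dict with "fx", "fy", "cx", "cy" (pixels), "k1" (the pictures are not rectified: a ray, as slopes to the right and down, at radius r is drawn at 1 + k1 r^2 times it, then the intrinsics apply), "R" (3x3) and "t" (3): a world point X has camera coordinates R X + t. Camera axes: x right, y down, z forward; pixel columns grow to the right and rows downward; lengths in m; the calibration is good to about 2 mm. A picture is of the moment at which its call begins: read the wrist's pose just before it. camera_info takes no time and is no camera call; for the wrist camera it gives the pose at the moment of the call.
- arm.close_job(): hands the job in; it is judged then, once.
Trained networks look in the newest picture that a camera, given by its name, has taken for a name from the list of things; names that differ only in an ending like _2 or _b are one class to them, and where a whole thing is asked for, a point or a joint stands for the part that bears it (a point fixed in the world has none). Each returns a list of dicts, best first, with "p" (0 to 1); they miss things now and then, are a little off and sometimes report something else, mostly with a low value. They report only what shows in the picture. A call takes as long as a camera call. They do not tell look-alikes from the thing itself.
- arm.look_for(label, camera): "rect" ([centre column, centre row, width, height] in pixels, round what is visible of it).
The state is a dict: "clock": time; "q": joint angles; "qvel": joint speeds; "effort": joint torques, N m; "ee_pos": TCP position; "eef_rot": TCP orientation; "force": force on the tool from outside, world axes, zero at the start; "torque": the same for the moment, N m; "finger_gap": finger opening in m; "finger_force": force on a finger pad.
Only numpy, scipy, OpenCV 4.12 (cv2) and the standard library are available. Lean on these libraries where they do the work, as an engineer would, in place of code of your own. Each camera call takes 0.05 s, during which the arm holds its last target. There are 200 camera calls.

## Working session

There is one attempt and no reset: what is moved stays moved. The work goes in short steps, Python scripts to look and compute and a tool call to move; the robot and the scene stay as the last step left them, time stands still between calls to the robot, and variables do not carry over. Pictures are saved under pics/ and viewed, at most 10 in all, crops included, and the job is handed in when it is done.

Besides the shell and the picture viewer there is one more tool, called after ">>>" as name([rows], argument=value, ...), one row to a line, values as JSON. apply_moves: Moves the arm, as the interface text tells. Its arguments: {"type":"object","properties":{"series":{"type":"array"},"grip_force":{"type":"number"}},"required":["series"]}

```bash
mkdir -p pics; ls
python3 - <<'E'
from plant import arm
import cv2
for n in ["scene","side"]:
    im=arm.snapshot(n); cv2.imwrite(f"pics/{n}0.png",im[:,:,::-1])
    i=arm.camera_info(n); print(n,{k:(v.tolist() if hasattr(v,'tolist') else v) for k,v in i.items()})
    for l in ["walnut_board","maple_board","stand","rack","slate_board","salt_shaker","tea_tin"]:
        print(l,[(d['rect'],round(d['p'],2)) for d in arm.look_for(l,n)][:3])
print(arm.get_obs())
E
```

```text
pics
scene {'fx': 487.1032536116952, 'fy': 487.1032536116952, 'cx': 272.63069910458125, 'cy': 213.05700331560462, 'k1': -0.1516766630497972, 'R': [[0.7340240911500534, -0.6791233945299375, -0.00022048463189490978], [-0.291339228903154, -0.3145979455525448, -0.9034099768965547], [0.6134574861499805, 0.6631889230500256, -0.42877775715432515]], 't': [-0.2585537141449377, 0.26673170124589207, 1.343007172170147]}
walnut_board [([331.5, 281.7, 46.3, 27.4], 0.61)]
maple_board [([243.0, 203.1, 23.4, 27.5], 0.63), ([212.7, 193.4, 3.2, 23.4], 0.57), ([186.6, 185.6, 18.3, 17.6], 0.56)]
stand []
rack [([235.7, 216.4, 46.6, 21.7], 0.73)]
slate_board [([229.8, 209.8, 27.1, 20.3], 0.91), ([275.1, 221.6, 26.8, 24.9], 0.4)]
salt_shaker [([290.0, 242.0, 14.3, 25.0], 0.73)]
tea_tin [([285.6, 198.6, 18.9, 22.9], 0.77)]
side {'fx': 434.43830887825663, 'fy': 434.43830887825663, 'cx': 275.12899783997096, 'cy': 206.39389029731623, 'k1': 0.018619536993488298, 'R': [[0.9376398863976932, -0.34759557314231415, -0.002959893239158276], [-0.22677328896190238, -0.6052236761886156, -0.7630715413341915], [0.263448892
[... 493 characters left out ...]
6.2, 17.1, 20.4], 0.85)]
{'clock': 0.8, 'q': array([-7.99583081e+00,  1.79428740e+01,  2.64145899e+00,  7.46929344e+01,
        2.22685553e-03,  8.20004401e+01]), 'qvel': array([-0.01003822, -0.03355267, -0.09027813, -0.14898623,  0.01010074,
        0.02346838]), 'effort': array([-4.40003450e-04, -4.80390465e+01,  2.98793507e+01, -1.17005407e-04,
       -2.42764936e-04,  2.45659646e-05]), 'ee_pos': array([5.75028626e-01, 2.54202197e-05, 2.16245573e-01]), 'eef_rot': array([ 1.79994094e+02, -1.41881495e-03,  9.00037293e+01]), 'force': array([ 0.29056382,  0.11810159, -0.29520929]), 'torque': array([-0.00644213,  0.00671498,  0.00015486]), 'finger_force': 0.0, 'finger_gap': 0.0855343532667892}
```

Run:
```python
import cv2
a=cv2.imread("pics/side0.png")[100:400,140:420]
b=cv2.imread("pics/scene0.png")[150:320,150:410]
cv2.imwrite("pics/a.png",cv2.resize(a[:210],None,fx=2.8,fy=2.8,interpolation=cv2.INTER_CUBIC))
cv2.imwrite("pics/b.png",cv2.resize(b,None,fx=3,fy=3,interpolation=cv2.INTER_CUBIC))
```

```text
(no output)
```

View pics/a.png

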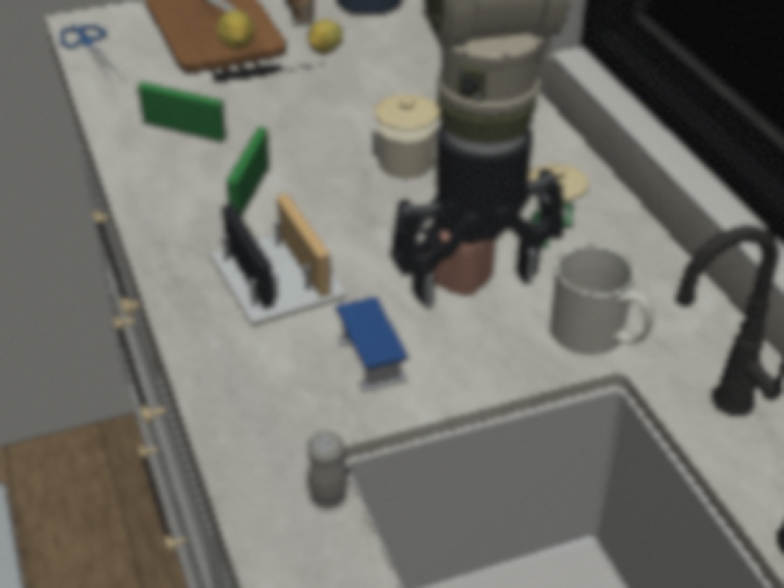

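View pics/b.png

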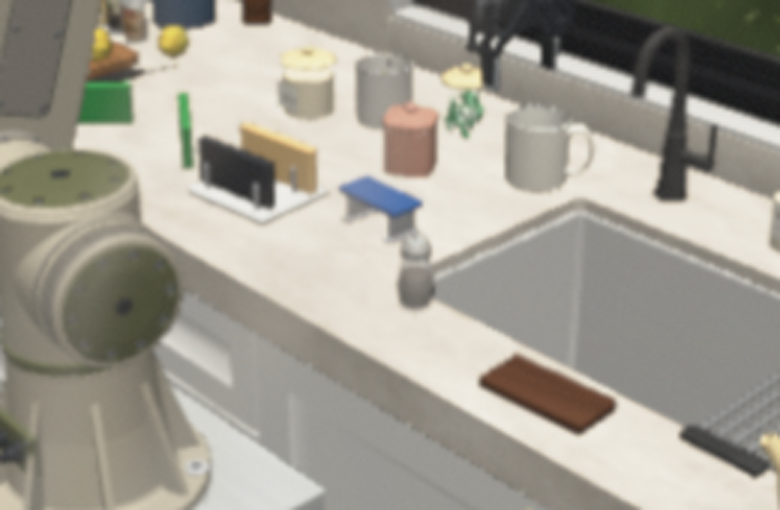

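```bash
cat > h.py <<'E'
import numpy as np, cv2
def to_plane(i,uv,z):
    K=np.array([[i['fx'],0,i['cx']],[0,i['fy'],i['cy']],[0,0,1.]])
    uv=np.asarray(uv,float).reshape(-1,1,2)
    n=cv2.undistortPoints(uv,K,np.array([i['k1'],0,0,0,0.]))[:,0]
    R=np.array(i['R']);t=np.array(i['t'])
    d=np.c_[n,np.ones(len(n))]@R; c=-R.T@t
    return (c+d*((z-c[2])/d[:,2])[:,None])[:,:2]
def proj(i,X):
    K=np.array([[i['fx'],0,i['cx']],[0,i['fy'],i['cy']],[0,0,1.]])
    return cv2.projectPoints(np.asarray(X,float).reshape(-1,1,3),cv2.Rodrigues(np.array(i['R']))[0],np.array(i['t']).reshape(3),K,np.array([i['k1'],0,0,0,0.]))[0][:,0]
def mask(im,name):
    h=cv2.cvtColor(im,cv2.COLOR_RGB2HSV)
    lo,hi={'walnut':((2,90,30),(14,255,140)),'blue':((100,120,40),(125,255,255)),'maple':((10,75,90),(24,220,255))}[name]
    return cv2.inRange(h,lo,hi)
def blob(m,near=None,minarea=60):
    c=[k for k in cv2.findContours(m,cv2.RETR_EXTERNAL,cv2.CHAIN_APPROX_NONE)[0] if cv2.contourArea(k)>minarea]
    if not c: return None
    if near is None: return max(c,key=cv2.contourArea)
    return min(c,key=lambda k:np.linalg.norm(k[:,0].mean(0)-near))
def rect(i,c,z):
    p=to_plane(i,c,z).astype(np.float32)*1000
    r=cv2.minAreaRect(p); b=cv2.boxPoints(r)
    e=[b[1]-b[0],b[2]-b[1]]; e=max(e,key=np.linalg.norm)
    return np.round(r[0],1),np.round(r[1],1),round(float(np.degrees(np.arctan2(e[1],e[0]))),1)
E
python3 - <<'E'
from plant import arm
import cv2
from h import *
near={'scene':dict(walnut=(331,281),blue=(276,216),maple=(243,203)),'side':dict(walnut=(274,350),blue=(272,220),maple=(249,187))}
for n in ["scene","side"]:
    im=cv2.imread(f"pics/{n}0.png")[:,:,::-1].copy(); i=arm.camera_info(n)
    for k,z in (('walnut',.016),('walnut',.008),('blue',.046),('maple',.076),('maple',.044)):
        c=blob(mask(im,k),near[n][k])
        print(n,k,z,cv2.boundingRect(c),rect(i,c,z))
    if n=='side':
        print('maple top box corner', to_plane(i,[[239,171],[244,170],[257,188],[251,191]],.076))
    print('salt',to_plane(i,[[290,253]] if n=='scene' else [[256.5,281]],0),'tin',to_plane(i,[[285.6,206]] if n=='scene' else [[306.6,205]],0.02))
E
```

```text
scene walnut 0.016 (311, 269, 43, 25) (array([ 401.6, -207.8]), array([ 64.2, 127.8]), -87.4)
scene walnut 0.008 (311, 269, 43, 25) (array([ 411.2, -200.1]), array([ 64.8, 129.1]), -87.4)Traceback (most recent call last):
  File "<stdin>", line 9, in <module>
  File "h.py", line 22, in rect
    p=to_plane(i,c,z).astype(np.float32)*1000
      ~~~~~~~~^^^^^^^
  File "h.py", line 4, in to_plane
    uv=np.asarray(uv,float).reshape(-1,1,2)
ValueError: cannot reshape array of size 1 into shape (1,2)
```

Run:
```python
from plant import arm
import cv2
from h import *
near={'scene':dict(walnut=(331,281),blue=(276,216),maple=(243,203)),'side':dict(walnut=(274,350),blue=(272,220),maple=(249,187))}
for n in ["scene","side"]:
    im=cv2.imread(f"pics/{n}0.png")[:,:,::-1].copy(); i=arm.camera_info(n)
    h=cv2.cvtColor(im,cv2.COLOR_RGB2HSV); print(h[215,276] if n=='scene' else h[219,272], h[201,243] if n=='scene' else h[187,250])
    for k,z in (('walnut',.016),('walnut',.008),('blue',.046),('maple',.076),('maple',.044)):
        c=blob(mask(im,k),near[n][k],20)
        if c is None: print(n,k,None);continue
        print(n,k,z,cv2.boundingRect(c),rect(i,c,z))
    if n=='side':
        print('maple top box corner', to_plane(i,[[239,171],[244,170],[257,188],[251,191]],.076))
    print('salt',to_plane(i,[[290,253]] if n=='scene' else [[256.5,281]],0),'tin',to_plane(i,[[285.6,206]] if n=='scene' else [[306.6,205]],0.02))
```

```text
[109 111 177] [ 19 101 154]
scene walnut 0.016 (311, 269, 43, 25) (array([ 401.6, -207.8]), array([ 64.2, 127.8]), -87.4)
scene walnut 0.008 (311, 269, 43, 25) (array([ 411.2, -200.1]), array([ 64.8, 129.1]), -87.4)
scene blue 0.046 (279, 215, 10, 6) (array([549.9, 155.6]), array([41.4, 32.8]), 47.2)
scene maple 0.076 (231, 192, 24, 21) (array([497.8, 311.7]), array([206.8,  71.6]), 72.8)
scene maple 0.044 (231, 192, 24, 21) (array([543.4, 367.6]), array([215.8,  74.7]), 72.8)
salt [[0.44353772 0.01330648]] tin [[0.66499056 0.2628695 ]]
[108 158 121] [ 18 101 137]
side walnut 0.016 (253, 325, 42, 53) (array([ 405.9, -205.5]), array([ 57.3, 124.3]), -86.7)
side walnut 0.008 (253, 325, 42, 53) (array([ 407.6, -200.9]), array([ 57.8, 125.4]), -86.7)
side blue 0.046 (262, 207, 22, 24) (array([547.3, 189.1]), array([100.2,  42.7]), 87.7)
side maple 0.076 (240, 170, 17, 34) (array([523.6, 330. ]), array([180.9,  25.1]), 89.3)
side maple 0.044 (240, 170, 17, 34) (array([535.1, 370.3]), array([187.8,  26.1]), 89.3)
maple top box corner [[0.51519131 0.41625563]
 [0.53235371 0.41588109]
 [0.54182885 0.30852764]
 [0.51946399 0.30064087]]
salt [[0.43918653 0.01339709]] tin [[0.68357102 0.23780113]]
```

>>> apply_moves([
  [[-0.04, -0.034, 0, 0, 0], [-0.08, -0.068, 0, 0, 0], [-0.12, -0.1, 0, 0, 0], [-0.16, -0.135, 0, 0, 0], [-0.205, -0.17, 0.02, 0, 0], [-0.205, -0.17, 0.04, 0, 0], [-0.205, -0.17, 0.04, 0, 0], [-0.205, -0.17, 0.04, 0, 0]],
])

```text
clock: 1.8
ee_pos: [0.4056, -0.2049, 0.1769]
eef_rot: [180.0, 0.0, 90.0]
force: [-0.4, 0.0, 0.2]
finger_gap: 0.0852
finger_force: 0.0
```

```bash
cat > wl.py <<'E'
import sys,cv2
from plant import arm
from h import *
# usage: name color z
o=arm.get_obs(); i=arm.camera_info("wrist"); im=arm.snapshot("wrist")
cv2.imwrite(f"pics/{sys.argv[1]}.png",im[:,:,::-1])
print(o['clock'],np.round(o['ee_pos'],4),np.round(o['eef_rot'],2),round(o['finger_gap'],4),np.round(o['force'],1))
for a in sys.argv[2:]:
    k,z=a.split(':'); c=blob(mask(im.copy(),k),None,60)
    if c is None: print(k,None)
    else: print(k,cv2.boundingRect(c),*rect(i,c,float(z)))
E
python3 wl.py w1 walnut:0.016
```

```text
1.8 [ 0.4056 -0.2049  0.1769] [1.7996e+02 2.0000e-02 9.0050e+01] 0.0852 [-0.4  0.   0.2]
walnut (249, 127, 61, 114) [ 407.4 -200.4] [ 61.2 126.3] -86.8
```

View pics/w1.png

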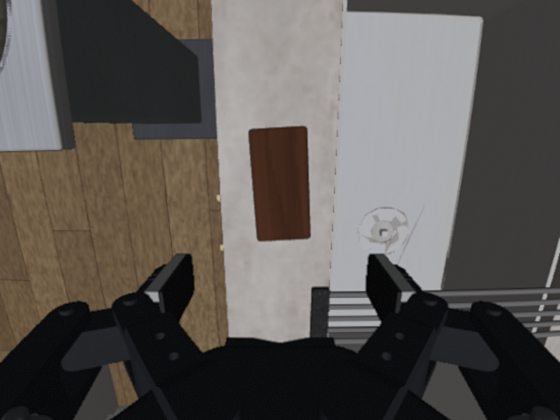

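>>> apply_moves([
  [[0.0045, 0.002, 0.05, -0.056, 0], [0.0045, 0.002, 0.09, -0.056, 0], [0.0045, 0.002, 0.13, -0.056, 0], [0.0045, 0.002, 0.15, -0.056, 0], [0.0045, 0.002, 0.157, -0.056, 0], [0.0045, 0.002, 0.162, -0.056, 0], [0.0045, 0.002, 0.165, -0.056, 0], [0.0045, 0.002, 0.165, -0.056, 0]],
])

```text
clock: 2.85
ee_pos: [0.4075, -0.2008, 0.0117]
eef_rot: [179.9, 0.0, 93.2]
force: [-0.2, 0.1, -0.3]
finger_gap: 0.0854
finger_force: 0.0
```

```bash
python3 wl.py w2 walnut:0.016
```

```text
2.85 [ 0.4075 -0.2008  0.0117] [1.7995e+02 4.0000e-02 9.3220e+01] 0.0854 [-0.2  0.1 -0.3]
walnut (219, 135, 118, 208) [ 407.2 -200.6] [ 61.5 128.1] -86.8
```

View pics/w2.png

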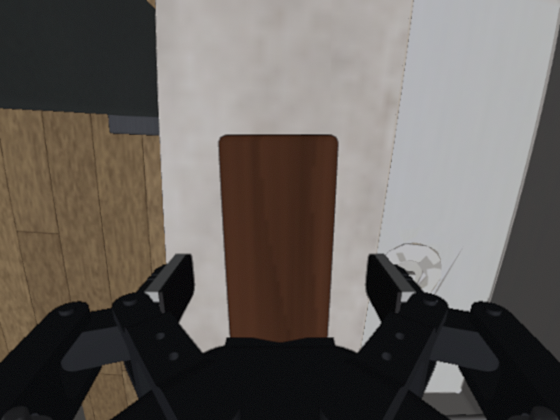

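>>> apply_moves([
  [[0, 0, 0.002, 0, 0.1], [0, 0, 0.004, 0, 0.15], [0, 0, 0.004, 0, 0.2], [0, 0, 0.004, 0, 0.2]],
], grip_force=40)

```text
clock: 3.4
ee_pos: [0.407, -0.2005, 0.0072]
eef_rot: [-180.0, -0.0, 93.2]
force: [-0.4, -0.5, 0.7]
finger_gap: 0.0683
finger_force: 0.0
```

>>> apply_moves([
  [[0, 0, 0.001, 0, 0.3], [0, 0, 0.001, 0, 0.5], [0, 0, 0.001, 0, 0.5], [0, 0, 0.001, 0, 0.5]],
], grip_force=50)

```text
clock: 3.9
ee_pos: [0.4071, -0.2005, 0.0062]
eef_rot: [180.0, 0.0, 93.2]
force: [-0.1, 0.1, -0.7]
finger_gap: 0.0427
finger_force: 0.0
```

```bash
python3 wl.py w3 walnut:0.016
```

```text
3.9 [ 0.4071 -0.2005  0.0062] [180.     0.    93.21] 0.0427 [-0.1  0.1 -0.7]
walnut (218, 136, 122, 207) [ 406.9 -198.2] [ 62. 123.] -86.8
```

View pics/w3.png

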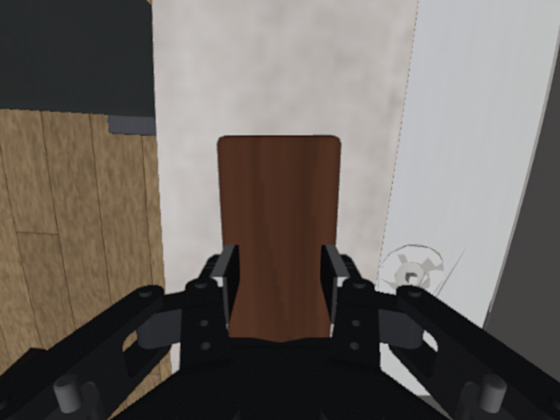

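>>> apply_moves([
  [[0, 0, 0, 0, 0.1], [0, 0, 0, 0, 0.1], [0, 0, 0, 0, 0.1], [0, 0, 0.002, 0, 0.1], [0, 0, 0.005, 0, 0.1], [0, 0, 0.007, 0, 0.1], [0, 0, 0.007, 0, 0.1]],
])

```text
clock: 4.82
ee_pos: [0.4068, -0.2003, -0.0011]
eef_rot: [-180.0, -0.0, 93.2]
force: [-0.0, -0.4, 0.2]
finger_gap: 0.0769
finger_force: 0.0
```

>>> apply_moves([
  [[0, 0, 0.002, 0, 0.1], [0, 0, 0.004, 0, 0.1], [0, 0, 0.005, 0, 0.1], [0, 0, 0.005, 0, 0.1]],
])

```text
clock: 5.32
ee_pos: [0.407, -0.2005, -0.0059]
eef_rot: [-180.0, -0.0, 93.2]
force: [-0.6, 0.1, 0.6]
finger_gap: 0.0772
finger_force: 0.0
```

>>> apply_moves([
  [[0, 0, 0.0, 0, 0.2], [0, 0, 0.0, 0, 0.3], [0, 0, 0.0, 0, 0.35], [0, 0, 0.0, 0, 0.35]],
], grip_force=30)

```text
clock: 5.82
ee_pos: [0.4071, -0.2006, -0.0051]
eef_rot: [180.0, 0.0, 93.2]
force: [-1.5, 1.4, 6.3]
finger_gap: 0.0609
finger_force: 30.8
```

>>> apply_moves([
  [[0, 0, 0.0, 0, 0.1], [0, 0, 0.0, 0, 0.1], [0, 0, 0.002, 0, 0.1], [0, 0, 0.004, 0, 0.1], [0, 0, 0.005, 0, 0.1], [0, 0, 0.005, 0, 0.1]],
])

```text
clock: 6.58
ee_pos: [0.4069, -0.2004, -0.011]
eef_rot: [-180.0, -0.0, 93.2]
force: [-0.4, -0.6, 0.5]
finger_gap: 0.0768
finger_force: 0.0
```

>>> apply_moves([
  [[0, 0, 0.0, 0, 0.2], [0, 0, 0.0, 0, 0.25], [0, 0, 0.0, 0, 0.35], [0, 0, 0.0, 0, 0.4], [0, 0, 0.0, 0, 0.4]],
], grip_force=40)

```text
clock: 7.2
ee_pos: [0.4072, -0.2006, -0.0103]
eef_rot: [180.0, 0.0, 93.2]
force: [-1.2, 1.1, 5.4]
finger_gap: 0.0631
finger_force: 43.0
```

```bash
python3 wl.py w4 walnut:0.016
```

```text
7.2 [ 0.4072 -0.2006 -0.0103] [1.7998e+02 2.0000e-02 9.3210e+01] 0.0631 [-1.2  1.1  5.4]
walnut (211, 137, 137, 207) [ 407.2 -191.5] [ 62.3 109.9] -86.9
```

View pics/w4.png

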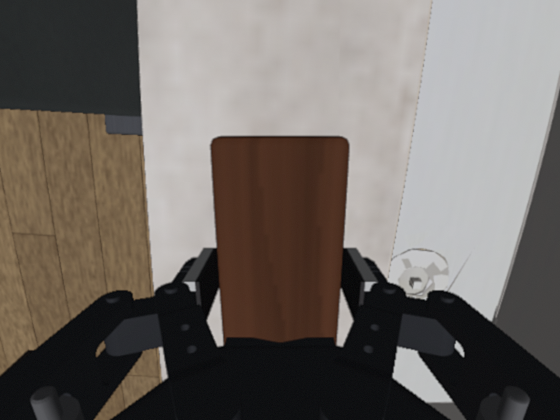

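>>> apply_moves([
  [[0, 0, 0, 0, 0.5], [0, 0, -0.01, 0, 0.5], [0, 0, -0.04, 0, 0.5], [0, 0, -0.08, 0, 0.5], [0, 0, -0.12, 0, 0.5], [0, 0, -0.15, 0, 0.5], [0.02, 0.014, -0.165, 0, 0.5], [0.02, 0.014, -0.165, 0, 0.5]],
], grip_force=60)

```text
clock: 8.25
ee_pos: [0.421, -0.1796, 0.1558]
eef_rot: [179.9, 0.1, 93.3]
force: [-0.3, 0.1, -0.8]
finger_gap: 0.0615
finger_force: 65.8
```

>>> apply_moves([
  [[0.03, 0.02, 0, 0, 0.5], [0.07, 0.05, 0, 0, 0.5], [0.115, 0.08, 0, 0, 0.5], [0.155, 0.11, 0, 0, 0.5], [0.19, 0.133, 0, 0, 0.5], [0.202, 0.139, 0, 0, 0.5], [0.202, 0.139, 0, 0, 0.5]],
])

```text
clock: 9.12
ee_pos: [0.5467, 0.0298, 0.1533]
eef_rot: [-179.9, 0.0, 93.3]
force: [-0.5, -0.4, -0.9]
finger_gap: 0.0617
finger_force: 65.8
```

```bash
python3 wl.py w5 blue:0.046 maple:0.076 walnut:0.17
```

```text
9.125 [0.5467 0.0298 0.1533] [-1.7989e+02  2.0000e-02  9.3280e+01] 0.0617 [-0.5 -0.4 -0.9]
blue (262, 0, 63, 75) [549.6 172. ] [58.1 47.8] 89.0
maple (0, 213, 104, 165) [307.4 -70.7] [234.1  89.3] 41.0
walnut (211, 137, 137, 207) [546.8  34.7] [ 66.8 117.8] -86.3
```

View pics/w5.png

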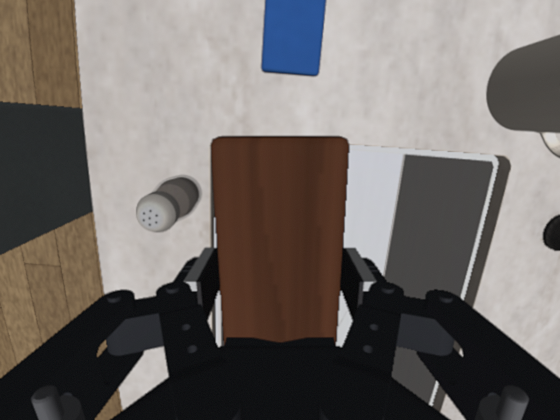

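>>> apply_moves([
  [[0.02, 0.002, 0, 0.03, 0.5], [0.045, 0.004, 0, 0.06, 0.5], [0.06, 0.0064, 0, 0.075, 0.5], [0.06, 0.0064, 0, 0.075, 0.5], [0.06, 0.0064, 0, 0.075, 0.5]],
])

```text
clock: 9.8
ee_pos: [0.5501, 0.0886, 0.1542]
eef_rot: [-180.0, 0.0, 88.8]
force: [0.7, -0.5, -0.9]
finger_gap: 0.0618
finger_force: 65.8
```

```bash
python3 wl.py w6 blue:0.046 walnut:0.17
python3 - <<'E'
from plant import arm
from h import *
im=arm.snapshot("wrist"); i=arm.camera_info("wrist")
c=blob(mask(im.copy(),'blue')); p=to_plane(i,c,.046)*1000
print(p.min(0),p.max(0))
o=arm.get_obs(); print(-np.array(i['R']).T@np.array(i['t'])-o['ee_pos'], i['fx'])
# board front edge corners
print(to_plane(i,[[211,140],[348,140]],.17))
for n in ['side','scene']:
    im=arm.snapshot(n); cv2.imwrite(f'pics/{n}6.png',im[:,:,::-1])
E
```

```text
9.8 [0.5501 0.0886 0.1542] [-1.7999e+02  3.0000e-02  8.8840e+01] 0.0618 [ 0.7 -0.5 -0.9]
blue (247, 16, 59, 120) [550.1 197.8] [95.9 47.8] 89.0
walnut (212, 137, 136, 208) [550.5  92.8] [119.2  67.3] 89.3
[525.79453908 149.67100791] [574.14086908 245.80389972]
[0.00183168 0.06810478 0.15833406] 290.9935098137465
[[0.51917283 0.15166633]
 [0.58494132 0.15033144]]
```

View pics/w6.png

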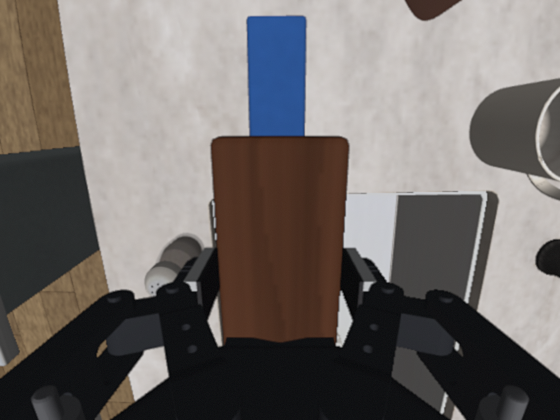

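>>> apply_moves([
  [[0.03, -0.0005, 0, 0, 0.5], [0.07, -0.001, 0.01, 0, 0.5], [0.1, -0.002, 0.03, 0, 0.5], [0.106, -0.002, 0.06, 0, 0.5], [0.106, -0.002, 0.09, 0, 0.5], [0.106, -0.002, 0.106, 0, 0.5], [0.106, -0.002, 0.11, 0, 0.5], [0.106, -0.002, 0.11, 0, 0.5]],
])

```text
clock: 11.0
ee_pos: [0.551, 0.1958, 0.0449]
eef_rot: [179.9, -0.0, 88.9]
force: [-0.4, 0.1, -0.6]
finger_gap: 0.0616
finger_force: 65.8
```

>>> apply_moves([
  [[-0.001, -0.0005, 0.003, 0, 0.5], [-0.001, -0.0005, 0.006, 0, 0.5], [-0.001, -0.0005, 0.008, 0, 0.5], [-0.001, -0.0005, 0.009, 0, 0.5], [-0.001, -0.0005, 0.0095, 0, 0.5], [-0.001, -0.0005, 0.0095, 0, 0.5]],
])

```text
clock: 11.75
ee_pos: [0.5501, 0.195, 0.0361]
eef_rot: [179.9, 0.0, 88.9]
force: [-2.5, -1.1, 8.5]
finger_gap: 0.0617
finger_force: 66.8
```

>>> apply_moves([
  [[0, 0, 0, 0, 0.5], [0, 0, 0, 0, 0.5], [0, 0, 0, 0, 0.2], [0, 0, 0, 0, 0.1], [0, 0, 0, 0, 0], [0, 0, 0, 0, 0], [0, 0, -0.02, 0, 0], [0, 0, -0.05, 0, 0]],
])

```text
clock: 12.75
ee_pos: [0.5489, 0.1948, 0.0841]
eef_rot: [-179.8, 0.0, 88.9]
force: [-0.2, 0.2, 0.5]
finger_gap: 0.0854
finger_force: 0.0
```

>>> apply_moves([
  [[0, 0, -0.04, 0, 0], [0, -0.01, -0.08, 0, 0], [0, -0.02, -0.08, 0, 0], [0, -0.02, -0.08, 0, 0]],
])

```text
clock: 13.25
ee_pos: [0.5291, 0.1954, 0.1644]
eef_rot: [-180.0, 0.0, 88.9]
force: [0.1, -0.1, 0.2]
finger_gap: 0.0853
finger_force: 0.0
```

```bash
python3 wl.py w7 walnut:0.062 maple:0.076
python3 - <<'E'
from plant import arm
from h import *
i=arm.camera_info('side')
im=arm.snapshot('side'); cv2.imwrite('pics/side7.png',im[:,:,::-1])
c=blob(mask(im.copy(),'walnut'),np.array([272,215]),20); print(cv2.boundingRect(c),rect(i,c,.062))
E
```

```text
13.25 [0.5291 0.1954 0.1644] [-1.7997e+02  1.0000e-02  8.8930e+01] 0.0853 [ 0.1 -0.1  0.2]
walnut (269, 133, 70, 132) [550.5 195.6] [125.3  61.3] 89.0
maple (0, 0, 55, 204) [317.  282.3] [173.6  53.1] 76.2
(257, 201, 31, 30) (array([548.4, 186. ]), array([127.5,  55.1]), 89.1)
```

View pics/w7.png

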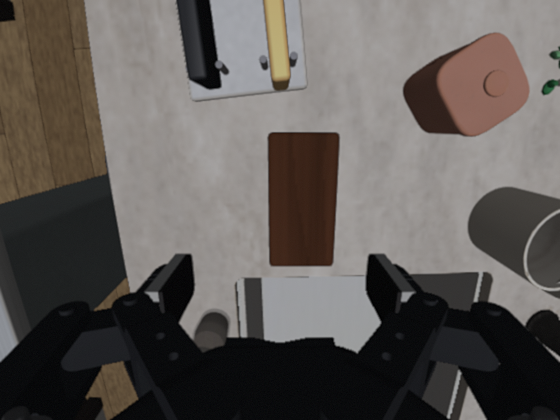

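>>> apply_moves([
  [[0.03, 0, -0.03, 0, 0], [0.07, -0.001, -0.05, 0, 0], [0.095, -0.002, -0.05, 0, 0.2], [0.095, -0.002, -0.05, 0, 0.5], [0.095, -0.002, -0.05, 0, 0.5], [0.095, -0.002, -0.05, 0, 0.5]],
])

```text
clock: 14.1
ee_pos: [0.5296, 0.2894, 0.214]
eef_rot: [-179.9, 0.0, 88.8]
force: [0.9, -0.1, 0.5]
finger_gap: 0.0428
finger_force: 0.0
```

```bash
cat > mp.py <<'E'
import sys
from plant import arm
from h import *
z=float(sys.argv[1])
o=arm.get_obs(); i=arm.camera_info("wrist"); im=arm.snapshot("wrist")
cv2.imwrite(f"pics/{sys.argv[2]}.png",im[:,:,::-1])
print(o['clock'],np.round(o['ee_pos'],4),np.round(o['eef_rot'],2),round(o['finger_gap'],4))
m=mask(im.copy(),'maple')
for c in cv2.findContours(m,cv2.RETR_EXTERNAL,cv2.CHAIN_APPROX_NONE)[0]:
    if cv2.contourArea(c)>150:
        r=rect(i,c,z)
        mm=np.zeros(m.shape,np.uint8);cv2.drawContours(mm,[c],-1,255,-1)
        print(cv2.boundingRect(c),*r,np.round(cv2.mean(im,mm)[:3]),np.round(cv2.meanStdDev(im,mask=mm)[1].ravel()))
print(arm.look_for('maple_board','wrist'),arm.look_for('slate_board','wrist')[:1])
E
python3 mp.py 0.076 w8
```

```text
14.1 [0.5296 0.2894 0.214 ] [-1.7993e+02  4.0000e-02  8.8840e+01] 0.0428
(113, 360, 52, 56) [338.7  20.6] [131.2  20.2] 48.6 [102.  85.  63.] [5. 5. 4.]
(261, 50, 28, 135) [527.  364.1] [ 15.3 127.8] -85.1 [190. 171. 119.] [18. 22. 16.]
(0, 0, 130, 247) [308.6 350.6] [277.7 144.8] 75.0 [102.  85.  63.] [7. 7. 6.]
[{'rect': [275.3, 116.7, 31.4, 137.3], 'p': 0.77}, {'rect': [230.2, 4.3, 19.0, 8.7], 'p': 0.48}] [{'rect': [212.2, 116.3, 44.8, 134.6], 'p': 0.77}]
```

>>> apply_moves([
  [[0.03, -0.002, 0.02, -0.106, 0.5], [0.06, -0.004, 0.05, -0.106, 0.5], [0.0746, -0.0041, 0.09, -0.106, 0.5], [0.0746, -0.0041, 0.12, -0.106, 0.5], [0.0746, -0.0041, 0.145, -0.106, 0.5], [0.0746, -0.0041, 0.165, -0.106, 0.5], [0.0746, -0.0041, 0.179, -0.106, 0.5], [0.0746, -0.0041, 0.179, -0.106, 0.5]],
])

```text
clock: 15.25
ee_pos: [0.5264, 0.3644, 0.0347]
eef_rot: [-179.9, 0.0, 95.0]
force: [0.0, -0.0, 0.1]
finger_gap: 0.0426
finger_force: 0.0
```

```bash
python3 mp.py 0.076 w9
```

```text
15.25 [0.5264 0.3644 0.0347] [-1.799e+02  5.000e-02  9.496e+01] 0.0426
(262, 136, 38, 207) [525.8 380.7] [15.1 96.9] -85.0 [182. 162. 111.] [23. 26. 19.]
(0, 94, 21, 153) [407.6 403. ] [67.8 10. ] 80.5 [103.  85.  64.] [5. 5. 4.]
[{'rect': [282.3, 235.9, 38.2, 206.9], 'p': 0.92}, {'rect': [215.1, 11.5, 44.1, 23.0], 'p': 0.77}] [{'rect': [147.3, 247.2, 101.7, 259.7], 'p': 0.72}]
```

>>> apply_moves([
  [[0, 0, 0, 0, 0.65], [0, 0, 0, 0, 0.8], [0, 0, 0, 0, 0.9], [0, 0, 0, 0, 0.9], [0, 0, 0, 0, 0.9]],
], grip_force=40)

```text
clock: 16.02
ee_pos: [0.5274, 0.3653, 0.0364]
eef_rot: [179.9, -0.0, 95.0]
force: [-0.1, -0.6, 5.8]
finger_gap: 0.0149
finger_force: 39.7
```

>>> apply_moves([
  [[0, 0, -0.01, 0, 0.9], [0, 0, -0.03, 0, 0.9], [0, 0, -0.07, 0, 0.9], [0, 0, -0.11, 0, 0.9], [0, 0, -0.13, 0, 0.9], [-0.02, -0.015, -0.13, 0, 0.9], [-0.05, -0.04, -0.13, 0, 0.9], [-0.085, -0.065, -0.13, 0.02, 0.9]],
], grip_force=60)

```text
clock: 17.02
ee_pos: [0.4687, 0.274, 0.1655]
eef_rot: [-180.0, 0.0, 93.9]
force: [0.0, -0.7, -1.0]
finger_gap: 0.0152
finger_force: 58.7
```

```bash
python3 mp.py 0.21 w10; python3 -c "
from plant import arm
import cv2
cv2.imwrite('pics/side10.png',arm.snapshot('side')[:,:,::-1])
print(arm.look_for('slate_board','side')[:1])"
```

```text
17.025 [0.4687 0.274  0.1655] [-1.7997e+02  2.0000e-02  9.3860e+01] 0.0152
(121, 263, 46, 52) [410.9 265.7] [35.4  8.4] 51.9 [109.  91.  68.] [8. 7. 6.]
(261, 138, 38, 205) [468.1 291.3] [14.4 93.5] -86.1 [186. 166. 114.] [23. 26. 19.]
(0, 0, 161, 224) [382.2 339. ] [73.9 87.3] -89.8 [103.  85.  64.] [8. 7. 6.]
[{'rect': [278.4, 237.6, 42.1, 210.8], 'p': 0.58}] [{'rect': [276.6, 72.6, 24.1, 129.8], 'p': 0.76}]
[{'rect': [227.2, 192.2, 23.5, 36.9], 'p': 0.72}]
```

>>> apply_moves([
  [[-0.035, -0.025, 0, 0.03, 0.9], [-0.075, -0.056, 0, 0.067, 0.9], [-0.105, -0.079, 0.01, 0.067, 0.9], [-0.109, -0.081, 0.04, 0.067, 0.9], [-0.109, -0.081, 0.08, 0.067, 0.9], [-0.109, -0.081, 0.115, 0.067, 0.9], [-0.109, -0.081, 0.13, 0.067, 0.9], [-0.109, -0.081, 0.132, 0.067, 0.9]],
])

```text
clock: 18.27
ee_pos: [0.3962, 0.161, 0.0328]
eef_rot: [-179.9, 0.0, 90.1]
force: [0.3, 0.2, -1.4]
finger_gap: 0.0151
finger_force: 58.9
```

>>> apply_moves([
  [[0, 0, 0.002, 0, 0.9], [0, 0, 0.005, 0, 0.9], [0, 0, 0.007, 0, 0.9], [0, 0, 0.009, 0, 0.9], [0, 0, 0.009, 0, 0.9]],
])

```text
clock: 18.9
ee_pos: [0.3961, 0.1605, 0.0247]
eef_rot: [180.0, 0.0, 90.0]
force: [0.4, 0.2, -1.5]
finger_gap: 0.0147
finger_force: 58.9
```

Not touching yet; go 2–3 mm further.

>>> apply_moves([
  [[0, 0, 0.001, 0, 0.9], [0, 0, 0.002, 0, 0.9], [0, 0, 0.003, 0, 0.9], [0, 0, 0.003, 0, 0.9]],
])

```text
clock: 19.4
ee_pos: [0.3964, 0.1605, 0.0244]
eef_rot: [179.9, 0.0, 90.0]
force: [-9.0, -1.6, 28.9]
finger_gap: 0.0151
finger_force: 63.1
```

>>> apply_moves([
  [[0, 0, -0.0025, 0, 0.9], [0, 0, -0.0025, 0, 0.6], [0, 0, -0.0025, 0, 0.3], [0, 0, -0.0025, 0, 0], [0, 0, -0.0025, 0, 0], [0, 0, -0.0025, 0, 0]],
], grip_force=30)

```text
clock: 20.15
ee_pos: [0.3961, 0.1606, 0.0241]
eef_rot: [-180.0, 0.0, 90.0]
force: [0.4, -0.2, 0.2]
finger_gap: 0.0853
finger_force: 0.0
```

```bash
python3 mp.py 0.064 w11
```

```text
20.15 [0.3961 0.1606 0.0241] [-179.99    0.     90.  ] 0.0853
(102, 363, 35, 53) [310.9  93.7] [37.6 16.1] 89.8 [94. 78. 57.] [3. 3. 2.]
(180, 296, 20, 51) [352.6 138.7] [ 8.2 28.5] -89.8 [102.  85.  64.] [5. 5. 4.]
(263, 138, 37, 205) [397.1 175.9] [15.  97.2] -90.0 [169. 150. 103.] [22. 25. 18.]
(84, 21, 63, 148) [333.  240.4] [55. 20.] 89.9 [96. 80. 59.] [4. 4. 3.]
(135, 0, 45, 142) [350.1 249. ] [13.4 51.1] -90.0 [101.  85.  63.] [5. 4. 4.]
(95, 0, 39, 20) [335.5 271.7] [ 6.5 14.4] -2.7 [94. 78. 59.] [3. 3. 2.]
(82, 0, 11, 21) [325.  272.1] [6.9 3.6] 87.3 [93. 77. 58.] [3. 3. 2.]
(0, 0, 57, 195) [294.6 238. ] [79.3 26.2] 77.8 [96. 80. 60.] [5. 4. 3.]
[{'rect': [281.5, 239.2, 37.3, 202.6], 'p': 0.57}] []
```

>>> apply_moves([
  [[0, 0.015, -0.006, 0, 0], [0, 0.027, -0.006, 0, 0], [0, 0.034, -0.006, 0, 0], [0, 0.04, -0.006, 0, 0], [0, 0.046, -0.006, 0, 0], [0, 0.052, -0.006, 0, 0], [0, 0.057, -0.006, 0, 0], [0, 0.057, -0.006, 0, 0]],
])

```text
clock: 21.3
ee_pos: [0.4536, 0.1606, 0.0302]
eef_rot: [180.0, -0.0, 90.0]
force: [0.1, -0.1, 0.7]
finger_gap: 0.0852
finger_force: 0.0
```

```bash
python3 mp.py 0.016 w12 | grep -v '\[\(9\|10\).*\. ' ; python3 mp.py 0.016 w12 | awk '/^\(/' | sort -t, -k3 | tail -4
```

```text
21.3 [0.4536 0.1606 0.0302] [179.98  -0.    89.99] 0.0852
[{'rect': [253.4, 229.1, 106.9, 193.8], 'p': 0.64}] []
(201, 135, 107, 190) [438.3 160.4] [128.1  62.4] 90.0 [173. 157. 108.] [10. 14. 11.]
(70, 24, 29, 143) [341.6 246.1] [78.3  7.2] 89.9 [93. 77. 57.] [3. 3. 2.]
(95, 365, 36, 49) [323.   32.1] [27.1 49.8] -87.2 [92. 76. 56.] [3. 2. 2.]
(0, 0, 44, 187) [293.5 247.8] [105.9  28.3] 89.2 [93. 78. 58.] [4. 4. 3.]
```

>>> apply_moves([
  [[0, -0.008, -0.005, 0, 0], [0, -0.0153, -0.005, 0, 0], [0, -0.0153, -0.005, 0, 0], [0, -0.0153, 0.01, 0, 0], [0, -0.0153, 0.022, 0, 0], [0, -0.0153, 0.032, 0, 0], [0, -0.0153, 0.039, 0, 0.1], [0, -0.0153, 0.041, 0, 0.1]],
])

```text
clock: 22.6
ee_pos: [0.4375, 0.1605, -0.0114]
eef_rot: [-180.0, 0.0, 90.0]
force: [0.1, -0.5, 0.7]
finger_gap: 0.0772
finger_force: 0.0
```

```bash
python3 mp.py 0.016 w13| grep '12[0-9], \|13[0-9], \|^[^(]'; python3 wl.py w13b walnut:0.062
```

```text
22.6 [ 0.4375  0.1605 -0.0114] [-1.7995e+02  1.0000e-02  9.0000e+01] 0.0772
(210, 138, 140, 207) [438.1 169.5] [ 62.  109.1] -90.0 [149. 135.  93.] [ 8. 11.  8.]
[{'rect': [280.8, 237.4, 142.0, 206.6], 'p': 0.88}] []
22.75 [ 0.438   0.1606 -0.0107] [179.99  -0.    90.  ] 0.0768 [-0.1  0.4 -0. ]
walnut (500, 57, 60, 312) [522.5 190.9] [ 24.  115.3] -74.2
```

>>> apply_moves([
  [[0, 0, 0, 0, 0.2], [0, 0, 0.0, 0, 0.25], [0, 0, 0, 0, 0.35], [0, 0, 0, 0, 0.5], [0, 0, 0, 0, 0.5], [0, 0, 0, 0, 0.5]],
], grip_force=50)

```text
clock: 23.55
ee_pos: [0.438, 0.1606, -0.0101]
eef_rot: [180.0, -0.0, 90.0]
force: [-1.7, -1.3, 6.5]
finger_gap: 0.0621
finger_force: 53.4
```

>>> apply_moves([
  [[0, 0, -0.005, 0, 0.5], [0, 0, -0.03, 0, 0.5], [0, 0, -0.07, 0, 0.5], [0, 0, -0.11, 0, 0.5], [0, 0, -0.14, 0, 0.5], [-0.03, 0.03, -0.165, 0, 0.5], [-0.06, 0.06, -0.165, 0, 0.5], [-0.06, 0.06, -0.165, 0, 0.5]],
], grip_force=60)

```text
clock: 24.55
ee_pos: [0.5, 0.0988, 0.1546]
eef_rot: [179.9, 0.0, 89.8]
force: [0.0, 1.0, -0.9]
finger_gap: 0.0617
finger_force: 65.5
```

```bash
python3 mp.py 0.17 w14| grep -v ' 7[0-9]\.\| 8[0-9]\.'; python3 wl.py w14b walnut:0.062
```

```text
24.55 [0.5    0.0988 0.1546] [1.7988e+02 2.0000e-02 8.9820e+01] 0.0617
[{'rect': [281.0, 237.3, 141.3, 204.1], 'p': 0.94}] []
24.7 [0.4967 0.1008 0.1537] [-1.7989e+02 -1.0000e-02  8.9990e+01] 0.0617 [-0.3 -0.4 -0.7]
walnut (305, 9, 84, 165) [549.7 194.2] [126.7  62. ] 89.0
```

>>> apply_moves([
  [[0.03, 0.017, 0, 0.017, 0.5], [0.07, 0.038, 0, 0.017, 0.5], [0.09, 0.05, 0.01, 0.017, 0.5], [0.0946, 0.052, 0.04, 0.017, 0.5], [0.0946, 0.052, 0.07, 0.017, 0.5], [0.0946, 0.052, 0.085, 0.017, 0.5], [0.0946, 0.052, 0.09, 0.017, 0.5], [0.0946, 0.052, 0.09, 0.017, 0.5]],
])

```text
clock: 25.75
ee_pos: [0.5501, 0.1953, 0.0648]
eef_rot: [180.0, -0.0, 89.0]
force: [-0.6, 0.0, -0.3]
finger_gap: 0.0615
finger_force: 65.5
```

Run:
```python
from plant import arm
o=arm.get_obs(); print(o['clock'],o['ee_pos'],o['eef_rot'],o['force'])
```

```text
25.75 [0.55005503 0.19528512 0.0647715 ] [ 1.79958097e+02 -8.08547335e-03  8.90313983e+01] [-0.59908675  0.00657607 -0.28139638]
```

>>> apply_moves([
  [[0, 0, 0.004, 0, 0.5], [0, 0, 0.008, 0, 0.5], [0, 0, 0.01, 0, 0.5], [0, 0, 0.0115, 0, 0.5], [0, 0, 0.0125, 0, 0.5], [0, 0, 0.0125, 0, 0.5]],
])

```text
clock: 26.5
ee_pos: [0.5498, 0.1951, 0.0522]
eef_rot: [180.0, 0.0, 89.0]
force: [-1.2, 0.1, 4.2]
finger_gap: 0.0616
finger_force: 66.0
```

>>> apply_moves([
  [[0, 0, 0.0005, 0, 0.5], [0, 0, 0.0005, 0, 0.5], [0, 0, 0.0005, 0, 0.2], [0, 0, 0.0, 0, 0.1], [0, 0, 0, 0, 0], [0, 0, 0, 0, 0], [0, 0, -0.02, 0, 0], [0, 0, -0.05, 0, 0]],
])

```text
clock: 27.5
ee_pos: [0.5489, 0.1949, 0.1011]
eef_rot: [-179.8, 0.0, 89.0]
force: [0.7, 0.1, -0.5]
finger_gap: 0.085
finger_force: 0.0
```

>>> apply_moves([
  [[0, 0, -0.04, 0, 0], [-0.03, -0.01, -0.08, 0, 0], [-0.06, -0.02, -0.1, 0, 0], [-0.06, -0.02, -0.1, 0, 0], [-0.06, -0.02, -0.1, 0, 0]],
])

```text
clock: 28.12
ee_pos: [0.5288, 0.1357, 0.2012]
eef_rot: [-180.0, -0.0, 89.0]
force: [-0.1, 0.6, 0.3]
finger_gap: 0.0856
finger_force: 0.0
```

```bash
python3 mp.py 0.078 w15| grep -v ' 7[0-9]\.\| 8[0-9]\.';python3 - <<'E'
from plant import arm
import cv2
from h import *
im=arm.snapshot('side'); i=arm.camera_info('side'); w=cv2.imread('pics/w15.png')
s=cv2.resize(im[170:260,220:325,::-1],None,fx=4,fy=4)
s=cv2.copyMakeBorder(s,0,60,0,0,cv2.BORDER_CONSTANT)
cv2.imwrite('pics/fin.png',np.hstack([s,w[:, 200:560]]))if s.shape[0]==420 else print(s.shape)
E
```

```text
28.125 [0.5288 0.1357 0.2012] [-1.7999e+02 -2.0000e-02  8.9010e+01] 0.0856
[{'rect': [303.9, 133.1, 69.9, 139.4], 'p': 0.89}] [{'rect': [211.6, 19.4, 30.9, 37.6], 'p': 0.8}]
```

View pics/fin.png

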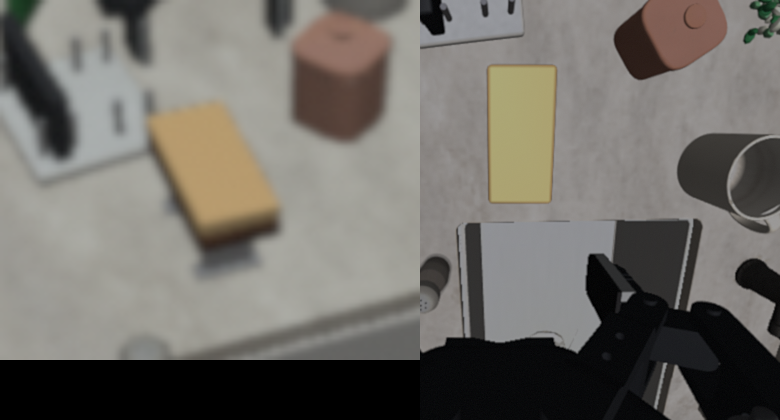

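The side view shows the maple squarely on the walnut on the stand. In the wrist view the maple covers the walnut (about columns 488–556, rows 65–203), and the gripper is clear.

```bash
python3 -c "
from plant import arm
print(arm.close_job())"
```

```text
the job is handed in; nothing more can be done
None
```

I built the pile and handed it in at about 28 s of the 67 s allowed: walnut board centred lengthwise on the blue stand, maple board laid flat, let go, retaken by its long sides and set on top with edges lined up. To lay the maple flat I stood it on edge on the worktop, let go and tipped it over with a finger. The final pictures show the pile square and the slate board and tea tin in place; the hand-in gave no verdict back.

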